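# Put the eyepiece away in the case with the folding lid stay

### The arm

A 6-joint arm with a two-finger parallel gripper is mounted at the origin on a cart in front of the work surface, level with it; the furniture and walls round the work are solid. World frame = base frame: x ahead of the robot, y to its left, z up, the work surface at z = 0. Lengths are in m, angles in rad, forces in N, time in s.
With the tool pointing down it reaches from about 0.3 to 0.775 m from the base axis. Payload 14.6 kg.
Tool frame: the origin (TCP) lies at the very end of the fingers, on their centre line; the grasp point (between the pads) lies 19 mm behind it; z points along the fingers, x is the direction in which the jaws open and shut, and the axes are right-handed (so a half turn about z gives the same grasp; the last joint's range is limited). The gripper opens to 94 mm and grips with 3 to 60 N. Pads are 16 mm wide; open, the fingers measure 119 mm over their backs; the gripper's body (75 mm by 177 mm) begins 78 mm behind the grasp point.
Start: joints at [1.242, 0.3, 1.521, -0, 1.321, -0.067], TCP at [0.142, 0.531, 0.205] pointing down, gripper open.
Joint ranges: [-3.03, 3.03], [-0.79, 2.21], [0.23, 2.52], [-1.04, 4.18], [0, 3.07], [-2.55, 2.55]. Speed limits (rad/s): [2.22, 2.22, 2.57, 3.14, 3.14, 3.14].

### API

Orientations are given as a rotation vector (axis times angle).
In Python, from cell import ctrl gives the robot as it stands. Calls block until the motion is done:
- ctrl.goto(position, orientation): joint-space move of the TCP to a pose.
- ctrl.movel(position, attitude=None, speed=0.15, guard=None): straight line of the TCP; attitude=None keeps the orientation; speed is the mean speed in m/s. With guard (N) it stops when the force on the tool has changed by that much, and returns True; else False.
- ctrl.goto_joints(angles): joint-space move.
- ctrl.let_go() and ctrl.gripper_close(): open the fingers fully, or close them until they stop; the grip force is fixed at half the most.
- ctrl.wait(seconds).
- ctrl.ik(position, orientation): joint angles nearest the present ones, or None.
- ctrl.observe(): the state.
- ctrl.grab_frame(name): name is "side" or "top"; returns a dict with "pixels" (420x560x3 uint8, red, green, blue), "fx", "fy", "cx", "cy" (pixels), "cam_to_world" (4x4, takes a point from camera to world coordinates). Camera axes: x right, y up, looking along -z (the intrinsics and any distortion apply to the point x, -y, -z); pixel columns grow to the right and rows downward; lengths in m; the calibration is good to about 2 mm. A picture is of the moment at which its call begins. There is no depth.
A pose or a line that the arm cannot do raises ctrl.Unreachable and nothing moves.
- ctrl.close_job(): hands the job in, once; it reports no verdict.
The state is a dict: "time_s": time; "joints": joint angles; "qvel": joint speeds; "joint_efforts": joint torques, N m; "tool_pos": TCP position; "orientation": TCP orientation; "ft_force": force on the tool from outside, world axes, zero at the start; "torque": the same for the moment, N m; "gripper_width": finger opening in m.
Only numpy, scipy, OpenCV 4.12 (cv2) and the standard library are available. Lean on these libraries where they do the work, as an engineer would, in place of code of your own. Each camera call takes 0.05 s, during which the arm holds its last target.

### The job

Put the black microscope eyepiece away: raise the lid of the wooden case by its bar until the folding stay on its right side clicks past straight and locks, let go, and stand the eyepiece upright on the floor of the case. Then push the joint of the stay back towards the hinge to break it, and lower the lid gently until it is fully shut. Do not force the lid or the stay, and leave the other things on the worktop as they are.

Things in the scene. Friction and masses are not known exactly. Their poses are not given: they have to be found in the camera images.
- case: Fixed wooden case 180 (x) x 260 (y) x 80 mm high without its lid; walls 10 mm, inside floor 14 mm above the worktop. Origin: centre of its underside; x points from the front to the hinged back, y to its left, z up. Outside its right wall (the -y side) is the steel folding stay. A small cover glass box 32 x 30 x 12 mm is fixed inside, in the back left corner.
- case_floor (a point): Point on the inside floor of the case, 25 mm in front of the middle: a clear place to stand the eyepiece. Axes as those of the case.
- lid_hinge (a point): Middle of the lid's hinge line, at the back of the case's rim: 90 mm behind the case's origin, 80 mm above the worktop. The hinge line runs along the case's y. Axes as those of the case.
- lid_bar (a point): Middle of the lid's handle, a round steel bar (10 mm diameter, 110 mm long) parallel to the hinge line and 222 mm from it, on a short arm at either end, 42 mm off the lid's front edge (37 mm free between). The lid is 12 mm thick. Shut, the bar is in front of the case, 86 mm above the worktop; lid up, it is the highest part, about 0.30 m up. Turns with the lid.
- case_lid (a joint): Lid angle, rad: 0 shut; it goes up until the stay is straight, somewhere between 1.26 and 1.44 as the stay's foot is set. Hinge stiff and damped: the lid (about 0.45 kg) stays where left when high, sinks slowly shut when low. Lifting at the bar takes 4 to 6 N, up to 12 N just before the stay clicks; then the lid comes up hard against the stay. Keep under 20 N.
- stay_knee (a joint): Unfolding of the stay's middle joint, rad: about 0 (-0.1 to 0.1) lid shut, 2.795 links straight, 2.915 locked (0.12 past straight, at a stop, held by a click spring). From about 2.66 on the click spring carries it over to locked once the lid is not pulled hard. Below 2.35 it is free of the click spring and stays broken.
- stay_peg (a point): Middle of the thumb peg (12 mm diameter) on the stay's middle joint; the peg sticks out 10 to 40 mm from the case's right wall, the point 27 mm. Locked, it is 10 to 20 mm behind the case's origin and 125 to 135 mm above the worktop, and the two 87 mm links lean back 55 degrees. To break: push it back and down, square to the links (0.81 along the case's x, 0.58 down), 5 to 10 N, 25 mm.
- eyepiece: Loose microscope eyepiece, black with a wider knurled top, 30 mm diameter, 42 mm high, standing upright on its tube. Origin at the centre of its underside, z up its axis.
- screw_pot: Loose white plastic pot with a black screw lid, 33 mm diameter, 49 mm high, upright; stands near the eyepiece, to be left alone. Origin at the centre of its underside, z up.
- folding_loupe: Loose folding loupe, 30 x 43 x 15 mm, lying on the worktop; to be left alone. Origin at the centre of its underside.
- stay_foot (a point): Pivot of the stay's lower end on its foot bracket, a small steel plate (24 x 44 mm) screwed through upright slots to the case's right wall, 30 mm in front of the case's origin and 48 to 64 mm above the worktop (it is set differently each time). The foot must stay as it is set: pulling the lid against the tight stay with some 25 N or more drags it along its slots.

How it is judged:
On the way, in this order (a step that is already met when the one before it is completed fails the run):
1. the lid is up on the locked stay, and let go (value of joint stay_knee above 2.86 rad and value of joint case_lid above 1.2 rad and contact force between each of the fingers, the arm and case below 0.3 N), for 0.2 s.
2. the eyepiece stands in the case, let go, with the stay still locked (value of joint stay_knee above 2.86 rad and x of eyepiece in the frame of case between -0.08 and 0.08 m and y of eyepiece in the frame of case between -0.12 and 0.12 m and z of eyepiece in the frame of case below 0.018 m and angle between eyepiece's own z axis and vertical below 0.15 rad and contact force between each of the fingers, the arm and eyepiece below 0.1 N), for 0.2 s.
3. the stay is broken while the lid is still up (value of joint stay_knee below 2.5 rad and value of joint case_lid above 0.9 rad), for 0.1 s.
At the end, for the whole second after the job is handed in: The lid is shut (within 0.03 rad) and the eyepiece stands upright (within 0.15 rad) and at rest on the floor inside the case (value of joint case_lid below 0.03 rad and x of eyepiece in the frame of case between -0.08 and 0.08 m and y of eyepiece in the frame of case between -0.12 and 0.12 m and z of eyepiece in the frame of case below 0.018 m and angle between eyepiece's own z axis and vertical below 0.15 rad and linear speed of eyepiece below 0.02 m/s); the robot touches nothing.
It fails at once if the stay is forced so that its foot bracket slips by more than 1.2 mm (distance of stay_foot from where it was at the start of the episode above 0.0012 m).
It fails at once if the robot pushes on the stay with more than 25 N (contact force between any of the fingers, the arm and stay_lower above 25 N).
It fails at once if the lid slams: in the last 0.5 rad it closes faster than 1.5 rad/s (value of joint case_lid below 0.5 rad and velocity of joint case_lid below -1.5 rad/s).
It fails at once if the eyepiece is dropped or thrown (faster than 0.6 m/s when not held) (linear speed of eyepiece above 0.6 m/s and contact force between the fingers and eyepiece below 0.1 N).
It fails at once if another thing on the worktop is pushed more than 30 mm or tipped (distance of any of screw_pot, folding_loupe from where it was at the start of the episode above 0.03 m or angle between screw_pot's own z axis and vertical above 0.4 rad).
It also fails if it takes over 72 s, if anything falls off the work surface, if the arm or the gripper's body presses on something with over 40 N, if the wrist force passes 120 N, or if a joint passes its speed limit or range.

## Working session

There is one attempt and no reset: what is moved stays moved. The work goes in short steps, each a Python script; the robot and the scene stay as the last script left them, time stands still between calls to the robot, and variables do not carry over. Pictures are saved under pics/ and viewed, and the job is handed in when it is done.

```bash
ls; mkdir -p pics
python3 - <<'E'
from cell import ctrl
import cv2,numpy as np
o=ctrl.observe(); print({k:np.round(v,3) for k,v in o.items()})
for n in("side","top"):
    f=ctrl.grab_frame(n); cv2.imwrite(f"pics/{n}0.png",f["pixels"][:,:,::-1]); print(n,[f[k] for k in("fx","fy","cx","cy")],[k for k in f]); print(np.round(f["cam_to_world"],4))
E
```

```text
pics
{'time_s': np.float64(0.0), 'joints': array([ 1.242,  0.3  ,  1.522,  0.   ,  1.321, -0.067]), 'qvel': array([ 0.   , -0.   , -0.   ,  0.001, -0.002,  0.001]), 'joint_efforts': array([-1.0000e-03, -5.3181e+01, -3.5273e+01,  7.1000e-02,  2.4000e-02,
       -0.0000e+00]), 'tool_pos': array([0.142, 0.531, 0.205]), 'orientation': array([ 2.492e+00,  1.912e+00, -2.000e-03]), 'ft_force': array([ 0.022, -0.162, -0.038]), 'torque': array([ 0.042, -0.002,  0.006]), 'gripper_width': np.float64(0.094)}
side [396.953101555639, 396.953101555639, 283.1230196295163, 208.3213705162122] ['pixels', 'fx', 'fy', 'cx', 'cy', 'cam_to_world']
[[ 0.9303  0.2396 -0.2776  0.3442]
 [-0.3667  0.6163 -0.697  -0.7309]
 [ 0.0041  0.7502  0.6612  0.6644]
 [ 0.      0.      0.      1.    ]]
top [544.301675576192, 544.301675576192, 278.63667781510463, 204.93557188051446] ['pixels', 'fx', 'fy', 'cx', 'cy', 'cam_to_world']
[[-0.0189  0.9943 -0.1051  0.4656]
 [-0.9997 -0.0202 -0.011  -0.1394]
 [-0.013   0.1048  0.9944  1.2011]
 [ 0.      0.      0.      1.    ]]
```

View pics/side0.png

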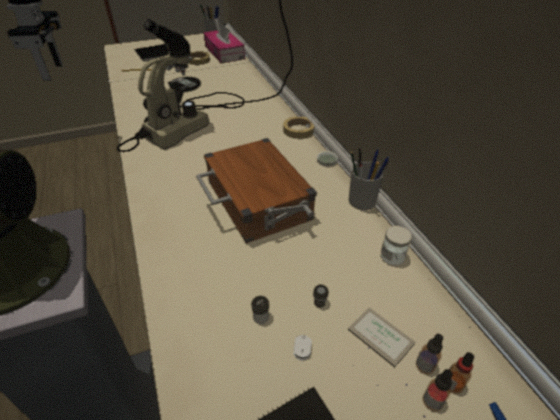

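View pics/top0.png

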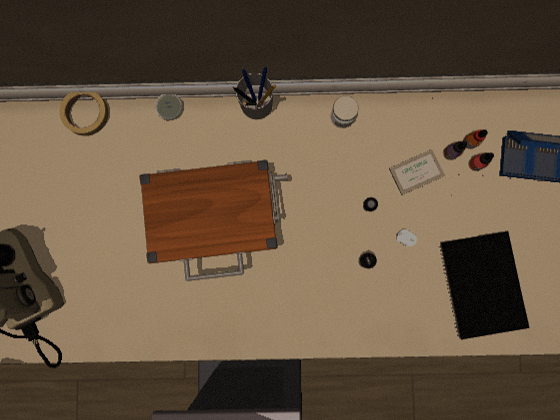

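The case is seen at top (210,210) with its bar at (214,275). There are two dark cylinders at top (370,204) and (368,260). I'll zoom in to tell which is which.

Run:
```python
import cv2,numpy as np
s=cv2.imread("pics/side0.png");t=cv2.imread("pics/top0.png")
g=lambda a:np.uint8(255*(a/255.)**0.5)
a=cv2.resize(g(s[270:370,230:350]),None,fx=5,fy=5,interpolation=2)[:500,:600]
cv2.imwrite("pics/z1.png",a)
cv2.imwrite("pics/z2.png",cv2.resize(g(s[130:250,190:340]),None,fx=5,fy=5,interpolation=2))
cv2.imwrite("pics/z3.png",cv2.resize(g(t[150:290,130:300]),None,fx=4,fy=4,interpolation=2))
cv2.imwrite("pics/z4.png",cv2.resize(g(t[180:280,340:430]),None,fx=5,fy=5,interpolation=2))
```

```text
(no output)
```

View pics/z1.png

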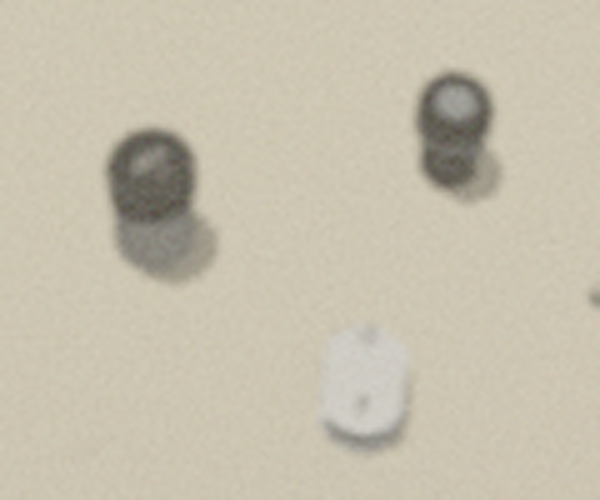

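View pics/z2.png

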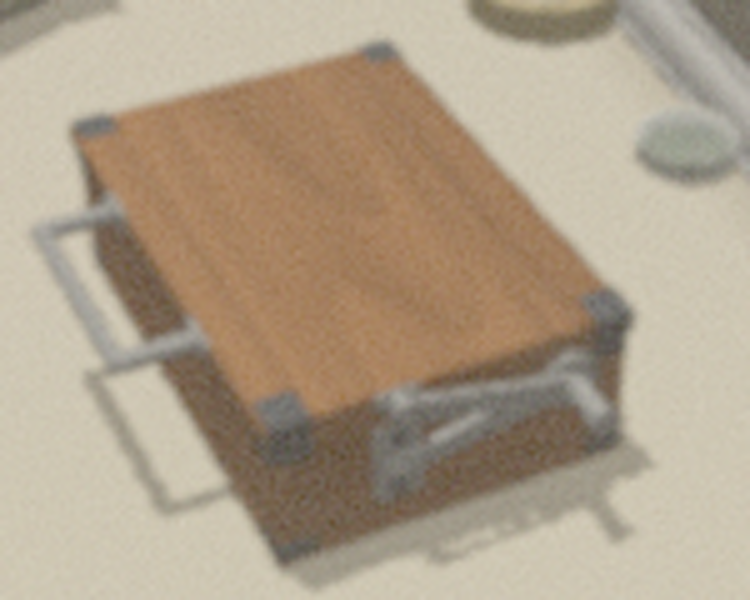

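View pics/z3.png

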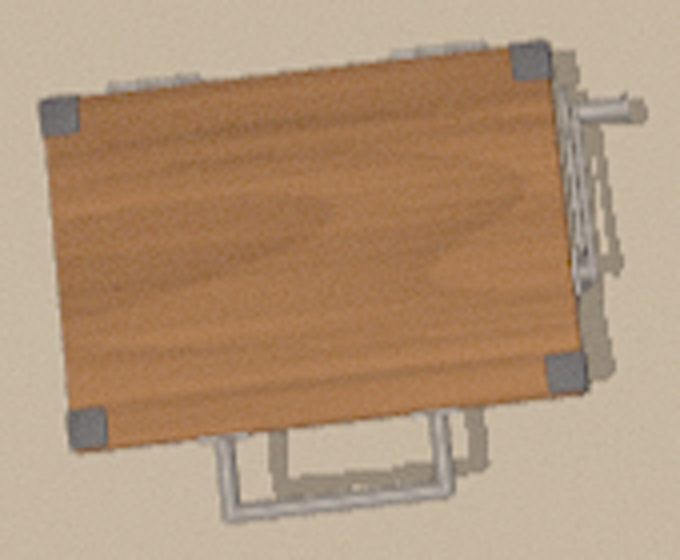

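View pics/z4.png

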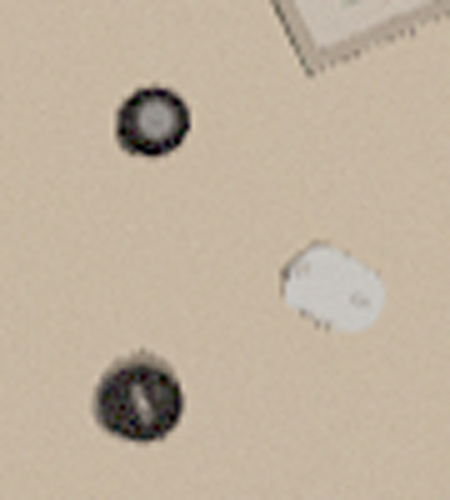

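The eyepiece is the slimmer all-black cylinder at top (370,204), side (321,294). The pot is the wider one at top (368,260). Next I measure both and the case.

```bash
cat > h.py <<'E'
import cv2,numpy as np
from scipy.spatial.transform import Rotation as R
from cell import ctrl
def ray(f,u,v):
    d=np.array([(u-f["cx"])/f["fx"],-(v-f["cy"])/f["fy"],-1]);M=f["cam_to_world"]
    return M[:3,3],M[:3,:3]@d
def onz(f,u,v,z):
    o,d=ray(f,u,v);return o+d*(z-o[2])/d[2]
def proj(f,p):
    M=f["cam_to_world"];c=M[:3,:3].T@(np.asarray(p)-M[:3,3])
    return np.array([f["cx"]+f["fx"]*c[0]/-c[2],f["cy"]+f["fy"]*c[1]/c[2]])
def tri(obs):
    A=np.zeros((3,3));b=np.zeros(3)
    for f,u,v in obs:
        o,d=ray(f,u,v);d=d/np.linalg.norm(d);P=np.eye(3)-np.outer(d,d);A+=P;b+=P@o
    x=np.linalg.solve(A,b);return x,[np.linalg.norm(proj(f,x)-[u,v]) for f,u,v in obs]
def shot(n,name,box=None,k=1):
    f=ctrl.grab_frame(n);im=np.uint8(255*(f["pixels"][:,:,::-1]/255.)**.5)
    if box: im=im[box[1]:box[3],box[0]:box[2]]
    cv2.imwrite(f"pics/{name}.png",cv2.resize(im,None,fx=k,fy=k,interpolation=2));return f
E
python3 - <<'E'
from h import *
t=ctrl.grab_frame("top");s=ctrl.grab_frame("side")
hsv=cv2.cvtColor(t["pixels"],cv2.COLOR_RGB2HSV)
b=hsv[...,2]
print(hsv[210,210],hsv[300,300])
m=((hsv[...,1]>110)&(hsv[...,0]<15)&(b>50)).astype(np.uint8)*255
roi=np.zeros_like(m);roi[150:290,130:300]=255
m=cv2.morphologyEx(m&roi,cv2.MORPH_CLOSE,np.ones((5,5)))
# include grey corners by hull of min area rect
c=max(cv2.findContours(m,0,1)[0],key=cv2.contourArea);r=cv2.minAreaRect(c);print(r)
pts=cv2.boxPoints(r);P=np.array([onz(t,u,v,.092) for u,v in pts]);print(pts.round(1).tolist());print(P.round(4),[np.linalg.norm(P[i]-P[i-1]).round(4) for i in range(4)],P.mean(0))
# dark things
for f,x0,y0,x1,y1 in((t,350,185,390,225),(t,345,238,390,282)):
    g=cv2.cvtColor(f["pixels"],cv2.COLOR_RGB2GRAY)[y0:y1,x0:x1]
    m=(g<60).astype(np.uint8)*255
    c=max(cv2.findContours(m,0,1)[0],key=cv2.contourArea);(u,v),rr=cv2.minEnclosingCircle(c);M=cv2.moments(cv2.convexHull(c))
    u2,v2=M['m10']/M['m00']+x0,M['m01']/M['m00']+y0
    print(u+x0,v+y0,rr,u2,v2,onz(f,u2,v2,.042),onz(f,u2,v2,.049))
# hand corner clicks from z3 (4x, offset 130,150)
cl=np.array([[40,98],[549,42],[587,392],[74,450]])/4+[130,150]
P=np.array([onz(t,u,v,.092) for u,v in cl]);print(P.round(4),[np.linalg.norm(P[i]-P[i-1]).round(4) for i in range(4)],P.mean(0))
bar=np.array([[231,515],[443,490]])/4+[130,150];print([onz(t,u,v,.088).round(4) for u,v in bar])
bs=np.array([[40,232],[110,362]])/5+[190,130]
for (u,v),(a,b_) in zip(bar,bs): print(tri([(t,u,v),(s,a,b_)]))
print(tri([(t,370,204),(s,230+455/5,270+100/5)]))
E
```

```text
[ 11 190 102] [ 16  82 156]
((207.29612731933594, 211.5991668701172), (89.04427337646484, 129.36573791503906), 83.50065612792969)
[[138.0, 174.6999969482422], [266.5, 160.0], [276.6000061035156, 248.5], [148.10000610351562, 263.20001220703125]]
[[ 0.6516  0.1625  0.092 ]
 [ 0.6766 -0.1039  0.092 ]
 [ 0.4938 -0.1213  0.092 ]
 [ 0.4692  0.1405  0.092 ]] [np.float64(0.1837), np.float64(0.2676), np.float64(0.1836), np.float64(0.2629)] [0.57280023 0.01943549 0.092     ]
369.82876777648926 204.25342559814453 7.517048358917236 369.9870435806832 204.05535924617197 [ 0.58597645 -0.32183725  0.042     ] [ 0.58524945 -0.32073536  0.049     ]
367.41176414489746 260.0 8.64635944366455 367.48470209339774 259.82125603864733 [ 0.46756101 -0.31223031  0.042     ] [ 0.46754916 -0.31118643  0.049     ]
[[ 0.6519  0.1583  0.092 ]
 [ 0.6756 -0.1054  0.092 ]
 [ 0.4949 -0.1217  0.092 ]
 [ 0.4705  0.1396  0.092 ]] [np.float64(0.1823), np.float64(0.2648), np.float64(0.1815), np.float64(0.2624)] [0.57321305 0.01772444 0.092     ]
[array([0.4362, 0.0604, 0.088 ]), array([ 0.4467, -0.0475,  0.088 ])]
(array([0.4368615 , 0.06037005, 0.08746344]), [np.float64(0.3598812682901838), np.float64(0.30545669143074655)])
(array([ 0.44618003, -0.04743115,  0.08805054]), [np.float64(0.28761052072386173), np.float64(0.2635586621625513)])
(array([ 0.58630218, -0.32199714,  0.04156849]), [np.float64(0.08023279355612871), np.float64(0.08920103704976634)])
```

Geometry so far: case yaw ≈ 0.094, origin ≈ (0.573, 0.0187), eyepiece ≈ (0.586, -0.322). My plan is to hook the bar from below with closed fingers and follow the lid's arc. I'll check IK for all stages first.

```bash
cat >> h.py <<'E'
PSI=0.094; ex=np.array([np.cos(PSI),np.sin(PSI),0]);ey=np.array([-np.sin(PSI),np.cos(PSI),0]);ez=np.array([0,0,1.])
C0=np.array([.573,.0187,0]); EYE=np.array([.5862,-.3219,0])
def W(x,y,z): return C0+x*ex+y*ey+z*ez
def axes(a):  # tool z, normal (upper side), a=pitch below horizontal
    return np.cos(a)*ex-np.sin(a)*ez, np.sin(a)*ex+np.cos(a)*ez
def att(a,sg=1):
    z,n=axes(a);x=sg*ey;y=np.cross(z,x);return R.from_matrix(np.c_[x,y,z]).as_rotvec()
def bar(th):
    r=np.hypot(.222,.006);p=th+np.arctan2(.006,.222);return W(.09-r*np.cos(p),0,.08+r*np.sin(p))
def lift(th,a,off=.014,ins=.018):
    z,n=axes(a);return bar(th)+ins*z-off*n
E
python3 - <<'E'
from h import *
d=np.degrees
for sg in(1,-1):
  print("sg",sg)
  for nm,p,a in [("app",lift(0,.5)-.06*axes(.5)[0],.5)]+[("l%.1f"%t,lift(t,.5+t*.5),.5+t*.5) for t in(0,.3,.6,.9,1.2,1.4)]+[("ret",lift(1.3,1.15)-.1*axes(1.15)[0],1.15),("close",lift(1.3,1.3,-.014),1.3),("closeend",lift(0,.6,-.014),.6),("pegA",W(.0,-.158,.14),.62),("pegB",W(.035,-.158,.115),.62),("pick",EYE+[0,0,.013],np.pi/2),("place",W(-.035,0,.028),np.pi/2),("placeup",W(-.035,0,.15),np.pi/2)]:
    q=ctrl.ik(p,att(a,sg)); print(nm,p.round(3),None if q is None else np.round(q,2))
E
```

```text
sg 1
app [0.398 0.002 0.094] None
l0.0 [0.451 0.007 0.065] None
l0.3 [0.459 0.008 0.129] [-0.2  -0.09  2.47  2.08  0.27  2.44]
l0.6 [0.486 0.011 0.188] [-0.15 -0.17  2.26  0.52  0.34 -2.25]
l0.9 [0.529 0.015 0.235] [-0.1  -0.09  2.    0.19  0.63 -1.88]
l1.2 [0.584 0.02  0.267] [-0.06  0.08  1.71  0.09  0.89 -1.77]
l1.4 [0.624 0.024 0.278] [-0.04  0.21  1.51  0.06  1.06 -1.73]
ret [0.563 0.018 0.365] [-0.06  0.01  1.55  0.07  1.17 -1.74]
close [0.627 0.024 0.282] [-0.04  0.27  1.4   0.04  1.2  -1.71]
closeend [0.464 0.008 0.087] [-0.2   0.1   2.5   2.57  0.47  1.92]
pegA [ 0.588 -0.139  0.14 ] None
pegB [ 0.623 -0.135  0.115] None
pick [ 0.586 -0.322  0.013] [-0.56  0.76  1.3  -0.    1.08 -2.22]
place [0.538 0.015 0.028] [-0.04  0.49  1.71 -0.    0.94 -1.7 ]
placeup [0.538 0.015 0.15 ] [-0.04  0.33  1.62 -0.    1.19 -1.7 ]
sg -1
app [0.398 0.002 0.094] None
l0.0 [0.451 0.007 0.065] None
l0.3 [0.459 0.008 0.129] [-0.2  -0.09  2.47  2.08  0.27 -0.7 ]
l0.6 [0.486 0.011 0.188] [-0.15 -0.17  2.26  0.52  0.34  0.9 ]
l0.9 [0.529 0.015 0.235] [-0.1  -0.09  2.    0.19  0.63  1.26]
l1.2 [0.584 0.02  0.267] [-0.06  0.08  1.71  0.09  0.89  1.37]
l1.4 [0.624 0.024 0.278] [-0.04  0.21  1.51  0.06  1.06  1.42]
ret [0.563 0.018 0.365] [-0.06  0.01  1.55  0.07  1.17  1.4 ]
close [0.627 0.024 0.282] [-0.04  0.27  1.4   0.04  1.2   1.43]
closeend [0.464 0.008 0.087] [-0.2   0.1   2.5   2.57  0.47 -1.22]
pegA [ 0.588 -0.139  0.14 ] [-0.5   0.24  2.08  1.65  0.47 -0.47]
pegB [ 0.623 -0.135  0.115] [-0.45  0.35  2.01  1.77  0.45 -0.56]
pick [ 0.586 -0.322  0.013] [-0.56  0.76  1.3   0.    1.08  0.92]
place [0.538 0.015 0.028] [-0.04  0.49  1.71  0.    0.94  1.44]
placeup [0.538 0.015 0.15 ] [-0.04  0.33  1.62  0.    1.19  1.44]
```

Run:
```python
from h import *
for a in np.arange(.7,1.4,.1):
  for nm,p in(("app",lift(0,a)-.06*axes(a)[0]-.01*axes(a)[1]),("l0",lift(0,a)),("l.4",lift(.4,a)),("l1.4",lift(1.4,a)),("ce",lift(0,a,-.014)),):
    q=ctrl.ik(p,att(a,-1)); print(round(a,1),nm,p.round(3),None if q is None else np.round(q,2))
for a in(.62,.7,.8,.9,1.0):
  for p in (W(.0,-.158,.14),W(.035,-.158,.115)):
    q=ctrl.ik(p,att(a,-1)); print(round(a,1),'peg',p.round(3),None if q is None else np.round(q,2))
```

```text
0.7 app [0.394 0.002 0.095] None
0.7 l0 [0.446 0.007 0.064] [-0.21  0.1   2.5   2.49  0.38 -1.15]
0.7 l.4 [0.466 0.009 0.15 ] [-0.18 -0.14  2.41  1.44  0.21 -0.05]
0.7 l1.4 [0.636 0.025 0.277] [-0.07  0.05  1.87  0.35  0.38  1.13]
0.7 ce [0.464 0.008 0.085] [-0.18  0.06  2.45  2.36  0.3  -1.  ]
0.8 app [0.395 0.002 0.099] None
0.8 l0 [0.444 0.007 0.063] [-0.19  0.06  2.46  2.14  0.23 -0.79]
0.8 l.4 [0.464 0.008 0.149] [-0.17 -0.15  2.35  0.78  0.26  0.62]
0.8 l1.4 [0.633 0.024 0.277] [-0.07  0.07  1.81  0.23  0.51  1.25]
0.8 ce [0.464 0.008 0.083] [-0.17  0.04  2.4   1.85  0.19 -0.47]
0.9 app [0.397 0.002 0.104] [-0.22 -0.21  2.48  0.72  0.29  0.62]
0.9 l0 [0.442 0.006 0.063] [-0.17  0.04  2.41  1.32  0.17  0.04]
0.9 l.4 [0.462 0.008 0.149] [-0.15 -0.14  2.29  0.44  0.36  0.97]
0.9 l1.4 [0.631 0.024 0.277] [-0.06  0.1   1.74  0.16  0.65  1.32]
0.9 ce [0.464 0.008 0.081] [-0.15  0.04  2.35  0.97  0.18  0.42]
1.0 app [0.399 0.002 0.108] [-0.19 -0.2   2.41  0.4   0.4   0.96]
1.0 l0 [0.44  0.006 0.063] [-0.15  0.04  2.35  0.59  0.24  0.78]
1.0 l.4 [0.459 0.008 0.149] [-0.14 -0.12  2.23  
[... 1126 characters left out ...]
.64  1.33]
0.6 peg [ 0.588 -0.139  0.14 ] [-0.5   0.24  2.08  1.65  0.47 -0.47]
0.6 peg [ 0.623 -0.135  0.115] [-0.45  0.35  2.01  1.77  0.45 -0.56]
0.7 peg [ 0.588 -0.139  0.14 ] [-0.48  0.23  2.04  1.39  0.44 -0.19]
0.7 peg [ 0.623 -0.135  0.115] [-0.44  0.34  1.97  1.49  0.4  -0.28]
0.8 peg [ 0.588 -0.139  0.14 ] [-0.46  0.22  1.99  1.03  0.44  0.17]
0.8 peg [ 0.623 -0.135  0.115] [-0.42  0.33  1.92  1.1   0.39  0.12]
0.9 peg [ 0.588 -0.139  0.14 ] [-0.43  0.23  1.93  0.72  0.49  0.48]
0.9 peg [ 0.623 -0.135  0.115] [-0.4   0.33  1.86  0.75  0.44  0.48]
1.0 peg [ 0.588 -0.139  0.14 ] [-0.41  0.25  1.86  0.5   0.58  0.71]
1.0 peg [ 0.623 -0.135  0.115] [-0.38  0.35  1.8   0.5   0.53  0.72]
```

Run:
```python
from h import *
a=1.05; z,n=axes(a)
app=lift(0,a,.016,.022)-.06*z-.012*n
q=np.array(ctrl.ik(app,att(a,-1))); q0=np.array(ctrl.observe()["joints"]); print(q.round(2))
ctrl.gripper_close()
q1=q.copy(); q1[0]=q0[0]; ctrl.goto_joints(q1); ctrl.goto_joints(q)
ctrl.movel(app+.06*z,speed=.1)
o=ctrl.observe();print(o["time_s"],o["tool_pos"].round(4),o["ft_force"].round(2),o["gripper_width"])
shot("side","s1",(190,100,360,250),4);shot("top","t1",(130,150,300,290),4)
```

```text
[-0.18 -0.17  2.38  0.31  0.45  1.05]
5.25 [0.4282 0.0052 0.0532] [0.58 0.24 0.78] 0.0003417523946335164
```

View pics/s1.png

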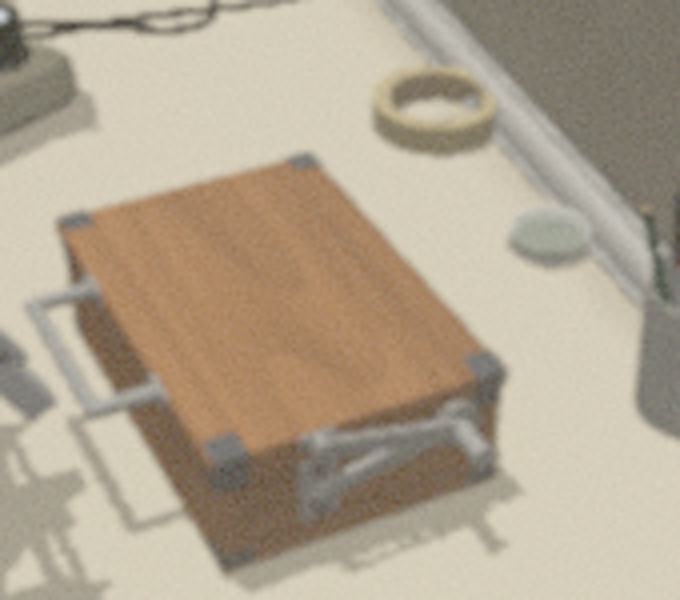

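View pics/t1.png

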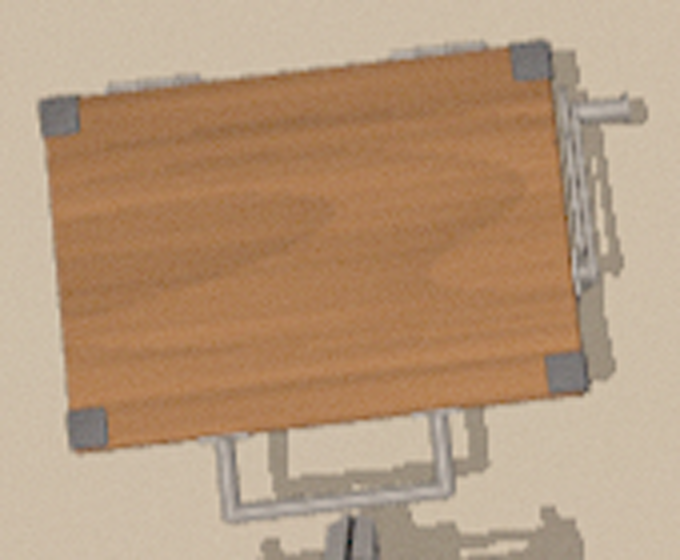

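The finger is just in front of and below the middle of the bar, at top-crop (350,520), with no contact yet. I'll begin the lift in small force-checked steps.

Run:
```python
from h import *
f0=ctrl.observe()["ft_force"]; np.save("f0.npy",f0)
for th in(0,.06,.12,.2):
    a=1.05
    g=ctrl.movel(lift(th,a,.013,.022),att(a,-1),speed=.06,guard=18)
    o=ctrl.observe();f=o["ft_force"]-f0
    print(th,g,round(o["time_s"],2),o["tool_pos"].round(4),f.round(1),"fx,fz",(f@ex).round(1),f[2].round(1))
    if np.linalg.norm(f)>20: break
shot("side","s2",(190,100,360,250),4)
```

```text
0 True 5.68 [0.4411 0.0064 0.0606] [ 0.  -0.2 -0.3] fx,fz 0.0 -0.3
0.06 False 6.06 [0.441  0.0066 0.0735] [-6.8 -0.6 -0.4] fx,fz -6.8 -0.4
0.12 False 6.43 [0.4423 0.0067 0.0865] [-10.9  -0.7   0. ] fx,fz -10.9 0.0
0.2 False 6.88 [0.4455 0.007  0.1039] [-11.5  -1.    1.9] fx,fz -11.5 1.9
```

View pics/s2.png

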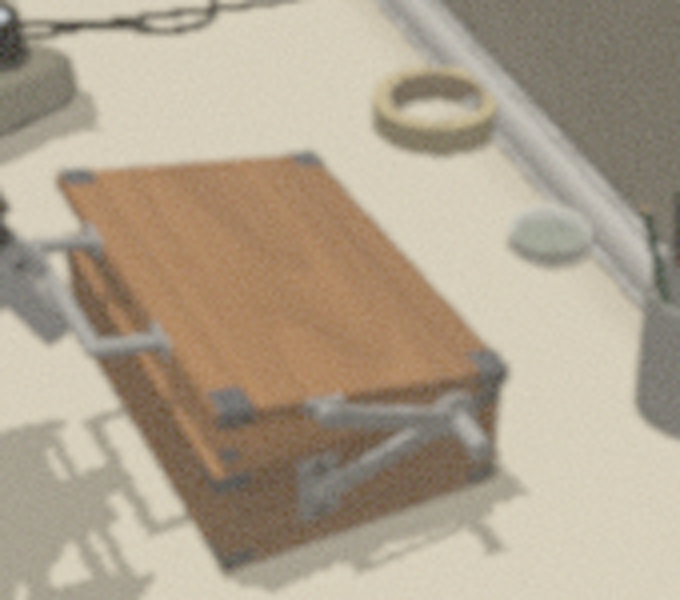

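It works: the lid is open about 0.2 rad and the finger stays under the bar. I'll continue up to about 1.1 rad.

Run:
```python
from h import *
f0=np.load("f0.npy")
for th in np.arange(.35,1.11,.15):
    a=1.05
    g=ctrl.movel(lift(th,a,.013,.022),att(a,-1),speed=.09,guard=18)
    o=ctrl.observe();f=o["ft_force"]-f0
    print(round(th,2),g,round(o["time_s"],2),o["tool_pos"].round(4),"fx,fz",(f@ex).round(1),f[2].round(1),"tan",round(-(f@ex)*np.sin(th)-f[2]*np.cos(th),1))
    if np.linalg.norm(f)>22: break
shot("side","s3",(190,60,360,250),3.1)
```

```text
0.35 False 7.45 [0.4565 0.0077 0.1366] fx,fz -3.6 0.4 tan 0.9
0.5 False 7.97 [0.4714 0.0091 0.1666] fx,fz -0.5 -0.5 tan 0.6
0.65 False 8.48 [0.4899 0.0108 0.1934] fx,fz 0.1 -1.2 tan 0.9
0.8 False 9.0 [0.5124 0.013  0.2175] fx,fz -0.9 -0.1 tan 0.7
0.95 False 9.52 [0.5384 0.0155 0.2382] fx,fz 0.2 -0.1 tan -0.1
1.1 False 10.03 [0.5671 0.0182 0.2547] fx,fz 0.4 -0.2 tan -0.3
```

View pics/s3.png

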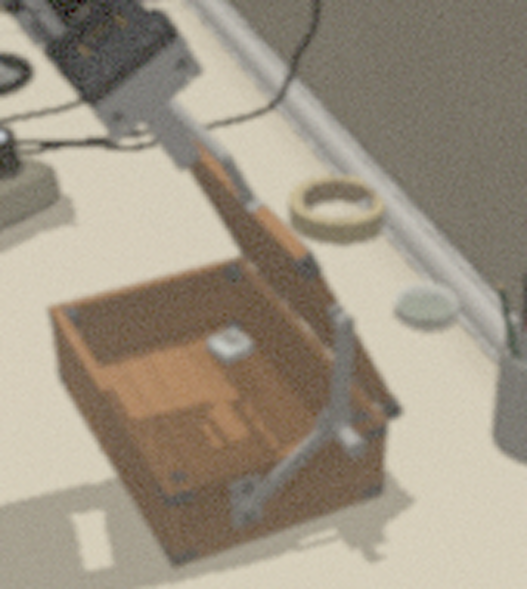

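The lid is at about 1.1 rad, with the stay still bent at crop (340,420). From here I take fine steps until it stops.

Run:
```python
from h import *
f0=ctrl.observe()["ft_force"]; np.save("f0.npy",f0)
for th in np.arange(1.14,1.5,.02):
    a=1.1
    g=ctrl.movel(lift(th,a,.013,.022),att(a,-1),speed=.03,guard=11)
    o=ctrl.observe();f=o["ft_force"]-f0;nf=np.linalg.norm(f)
    print(round(th,2),g,round(o["time_s"],2),"fx,fz",(f@ex).round(1),f[2].round(1),"|f|",nf.round(1))
    if g or nf>12.5: break
shot("side","s4",(190,60,360,250),3.1)
```

```text
1.14 False 10.49 fx,fz -0.8 0.4 |f| 1.5
1.16 False 10.79 fx,fz -0.8 0.6 |f| 1.0
1.18 False 11.09 fx,fz -0.7 0.6 |f| 1.1
1.2 False 11.39 fx,fz -0.9 -0.2 |f| 1.4
1.22 False 11.69 fx,fz -0.8 0.1 |f| 0.9
1.24 False 11.99 fx,fz -0.9 0.3 |f| 1.2
1.26 False 12.29 fx,fz -4.8 0.1 |f| 4.9
1.28 False 12.59 fx,fz -0.0 -0.0 |f| 0.1
1.3 True 12.8 fx,fz -10.3 2.2 |f| 10.5
```

View pics/s4.png

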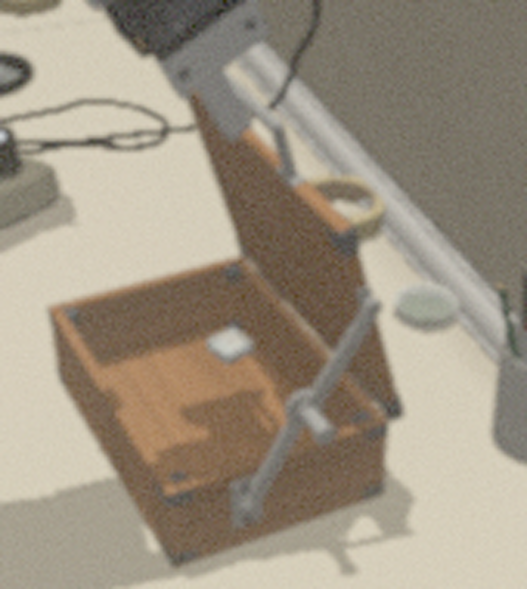

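The force peaked at about 5 N, fell to 0 as it clicked, then went hard, and the links look straight. I'll back off and look again.

Run:
```python
from h import *
o=ctrl.observe();p=o["tool_pos"];z,n=axes(1.1)
ctrl.movel(p-.02*n,speed=.08)
ctrl.movel(p-.02*n-.10*z,speed=.25)
ctrl.wait(.2)
s=shot("side","s5",(190,60,360,250),3.1);t=shot("top","t5",(130,130,300,290),3.7);cv2.imwrite("pics/s5z.png",cv2.resize(np.uint8(255*(s["pixels"][130:250,240:340,::-1]/255.)**.5),None,fx=5,fy=5,interpolation=2))
print(ctrl.observe()["time_s"],ctrl.observe()["ft_force"])
```

```text
14.1083 [-0.05776689  0.1440364   0.58214244]
```

View pics/s5z.png

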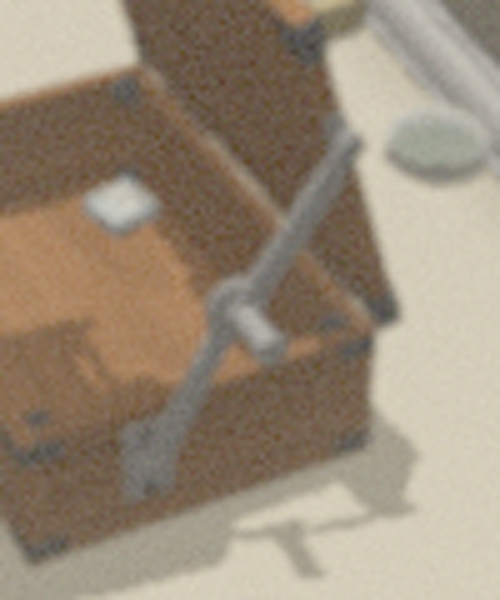

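View pics/t5.png

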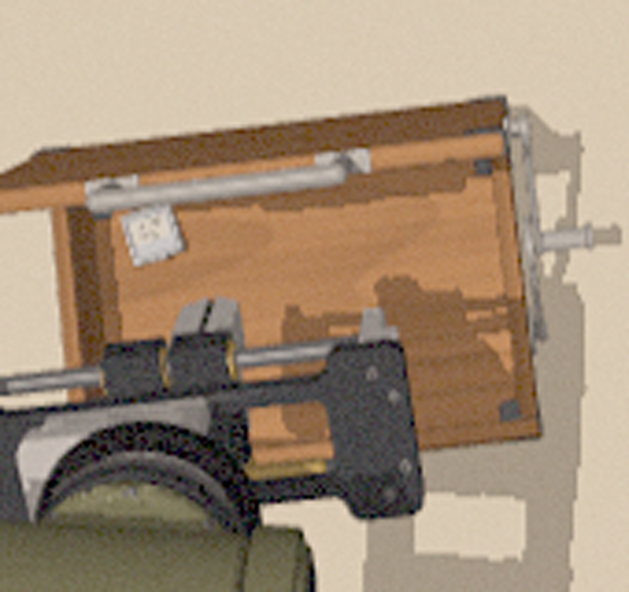

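The knee sits slightly in front of the chord at crop (235,300), so it is past straight and locked. Now I locate the peg by triangulating tip and base, then fetch the eyepiece.

Run:
```python
from h import *
t=ctrl.grab_frame("top");s=ctrl.grab_frame("side")
for a,b in(((540,240),(240,308)),((566,239),(254,328)),((592,236),(268,348))):
    x,e=tri([(t,a[0]/3.7+130,a[1]/3.7+130),(s,b[0]/5+240,b[1]/5+130)])
    d=x-C0;print(x.round(4),np.round(e,2),"case:",(d@ex).round(4),(d@ey).round(4),d[2].round(4))
```

```text
[ 0.5982 -0.1225  0.1311] [0.31 0.29] case: 0.0119 -0.1429 0.1311
[ 0.5987 -0.1364  0.1306] [0.21 0.19] case: 0.011 -0.1569 0.1306
[ 0.5998 -0.1503  0.1302] [0.39 0.37] case: 0.0108 -0.1707 0.1302
```

The peg is at case (0.011, -0.157, 0.131), within the stated range. Next is the eyepiece.

Run:
```python
from h import *
D=att(np.pi/2,-1)
ctrl.goto([.50,-.12,.30],D)
ctrl.goto(EYE+[0,0,.11],D)
ctrl.let_go()
g=ctrl.movel(EYE+[0,0,.013],speed=.12,guard=15); print(g)
o=ctrl.observe();print(o["time_s"],o["tool_pos"].round(4))
shot("side","s6",(230,200,400,350),4)
```

```text
False
18.375 [ 0.5866 -0.3221  0.0139]
```

View pics/s6.png

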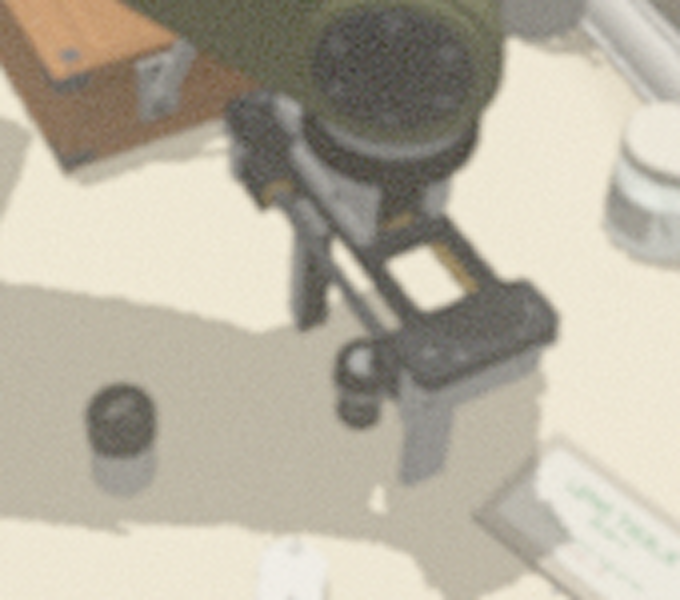

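The eyepiece is centred between the fingers at crop (358,385), and the pot is clear. I'll grasp, lift and carry.

Run:
```python
from h import *
D=att(np.pi/2,-1)
ctrl.gripper_close()
w=ctrl.observe()["gripper_width"]; print("width",w)
if w<.01: raise SystemExit
ctrl.movel(EYE+[0,0,.19],speed=.2)
print(ctrl.observe()["gripper_width"])
ctrl.movel(W(-.07,-.2,.19),D,speed=.25)
ctrl.movel(W(-.05,0,.19),D,speed=.25)
ctrl.movel(W(-.05,0,.06),D,speed=.15)
o=ctrl.observe();print(o["time_s"],o["tool_pos"].round(4),o["gripper_width"],o["ft_force"].round(2))
shot("side","s7",(190,60,360,250),3.1)
```

```text
width 0.028166104923585174
0.02811958900754498
23.2 [0.5237 0.0138 0.0608] 0.027980389564046984 [ 0.85 -0.47 -0.25]
```

View pics/s7.png

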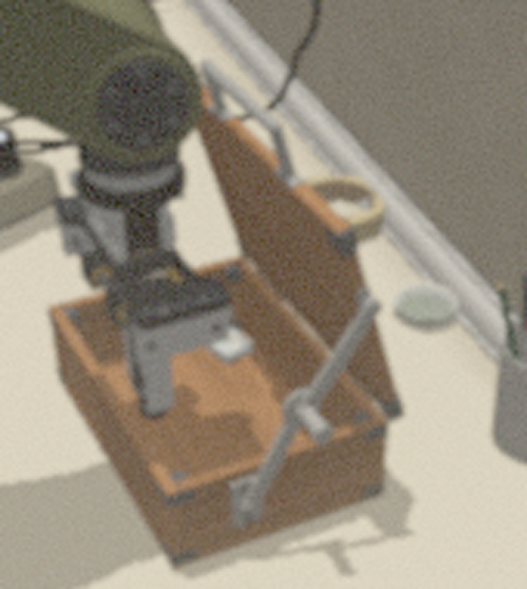

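Held inside the case and clear of the lid. Now I set it down.

Run:
```python
from h import *
g=ctrl.movel(W(-.05,0,.0265),speed=.05,guard=4)
o=ctrl.observe();print(g,o["tool_pos"].round(4),o["ft_force"].round(2))
ctrl.let_go();ctrl.wait(.3)
ctrl.movel(W(-.05,0,.19),speed=.2)
ctrl.gripper_close()
print(ctrl.observe()["time_s"])
shot("side","s8",(190,60,360,250),3.1)
```

```text
True [0.5228 0.0142 0.0267] [-1.57  0.93  5.49]
27.675
```

View pics/s8.png

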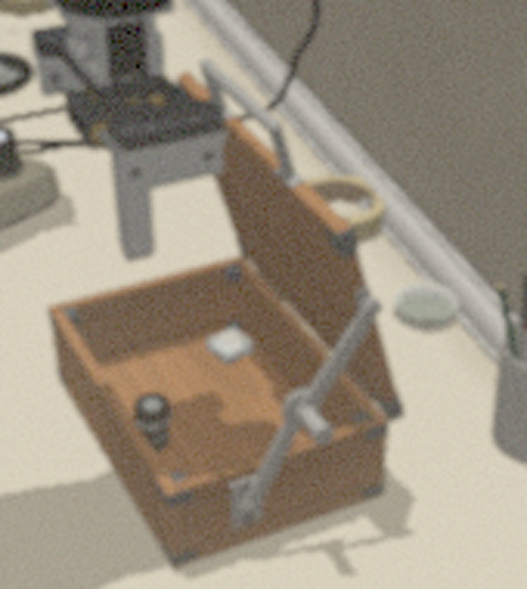

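The eyepiece stands upright in the case at crop (152,420) and the stay is still locked. Now to break the stay, pushing the peg with the tip of the closed fingers.

Run:
```python
from h import *
a=.75;A=att(a,-1); d=.81*ex-.58*ez; peg=W(.0112,-.160,.1306)
ctrl.goto(peg-.05*d-.05*axes(a)[0],A)
ctrl.movel(peg-.025*d,A,speed=.1)
o=ctrl.observe();print(o["time_s"],o["tool_pos"].round(4),o["joints"].round(2),o["ft_force"].round(1))
shot("side","s9",(230,110,350,230),5);shot("top","t9",(200,130,320,240),5)
```

```text
29.8 [ 0.5789 -0.1414  0.1454] [-0.49  0.2   2.03  1.19  0.45  0.  ] [-0.6  0.5 -0.3]
```

View pics/s9.png

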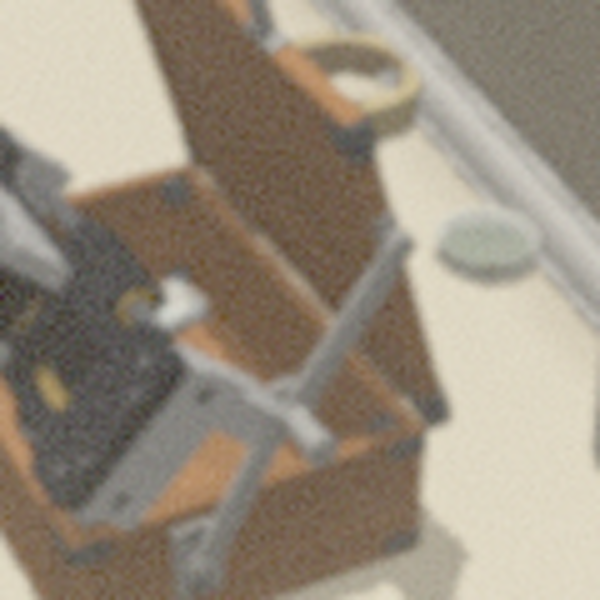

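View pics/t9.png

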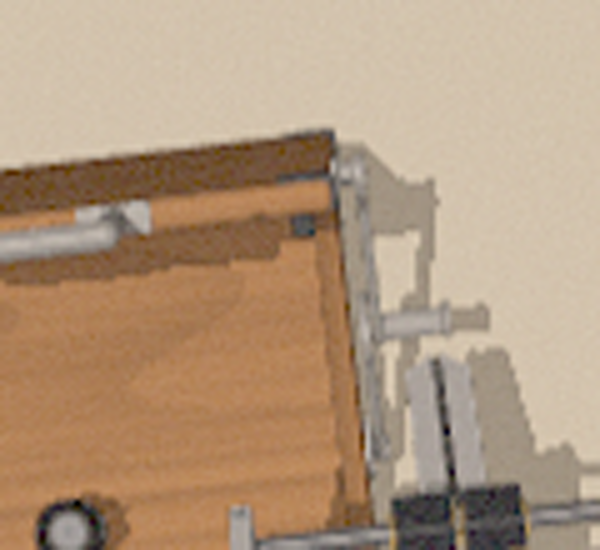

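The fingertip is just in front of the peg, about 5 mm too far outward in the top view (tip at crop (438,358), peg centre at (417,322)). I'll shift it inward and push with a guard.

Run:
```python
from h import *
a=.75; d=.81*ex-.58*ez; peg=W(.0112,-.155,.1306)
# arc of the peg about the foot: radius 87 mm, link direction u (foot->knee), d square to it
u=.58*ex+.81*ez; r=.087
f0=ctrl.observe()["ft_force"]
def P(s): 
    ph=s/r; return peg-r*u+r*(np.cos(ph)*u+np.sin(ph)*d)-.007*d
ctrl.movel(peg-.014*d,speed=.05,guard=8)
for s in np.arange(-.004,.037,.004):
    g=ctrl.movel(P(s),speed=.03,guard=10)
    o=ctrl.observe();f=o["ft_force"]-f0;print(round(s,3),g,round(o["time_s"],2),f.round(1),"push",(-f@d).round(1))
    if np.linalg.norm(f)>17: print("STOP");break
shot("side","s10",(190,60,360,250),3.1)
```

```text
-0.004 False 30.54 [0.4 0.  0.4] push -0.1
0.0 False 30.82 [ 0.2 -1.   0. ] push -0.1
0.004 False 31.11 [-1.   0.3  0.5] push 1.1
0.008 False 31.39 [-0.6 -0.   4.1] push 2.9
0.012 False 31.68 [-1.5 -0.2  5.2] push 4.3
0.016 False 31.96 [-0.3 -0.2  2.4] push 1.6
0.02 False 32.24 [ 0.2  0.6 -0.7] push -0.6
0.024 False 32.52 [-0.4  0.8  0.4] push 0.4
0.028 False 32.81 [-0.2  0.1  0.2] push 0.3
0.032 False 33.09 [0.4 0.4 0.2] push -0.2
0.036 False 33.38 [-0.7  0.8 -0.2] push 0.4
```

View pics/s10.png

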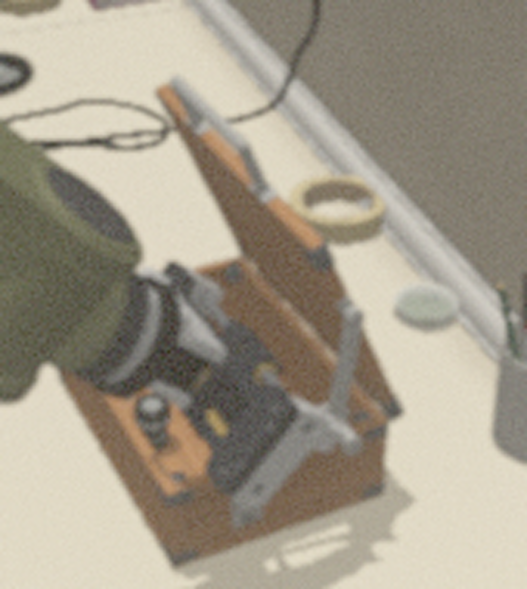

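The stay broke at about 5 N, with the peg now well back at crop (345,440), and the lid settled but is still high. I'll retreat and locate the bar.

Run:
```python
from h import *
d=.81*ex-.58*ez
p=ctrl.observe()["tool_pos"]
ctrl.movel(p-.08*d+.02*ez,speed=.2)
ctrl.goto(W(-.09,-.05,.36),att(1.2,-1))
s=shot("side","s11",(190,60,360,250),3.1);t=shot("top","t11",(130,100,330,250),4)
print(ctrl.observe()["time_s"])
for th in(.95,1,1.05,1.1,1.15,1.2,1.25):
  L=[]
  for e in(-.055,.055):
    b=bar(th)+e*ey; q=proj(s,b); r=proj(t,b)
    L+=[((q-[190,60])*3.1).round(0).tolist(),((r-[130,100])*4).round(0).tolist()]
  print(th,L)
```

```text
35.1917
0.95 [[182.0, 193.0], [388.0, 471.0], [121.0, 124.0], [135.0, 500.0]]
1 [[195.0, 182.0], [384.0, 448.0], [133.0, 114.0], [130.0, 477.0]]
1.05 [[208.0, 171.0], [380.0, 425.0], [145.0, 104.0], [125.0, 454.0]]
1.1 [[222.0, 161.0], [377.0, 401.0], [157.0, 94.0], [120.0, 430.0]]
1.15 [[236.0, 151.0], [373.0, 376.0], [170.0, 86.0], [116.0, 405.0]]
1.2 [[250.0, 142.0], [369.0, 351.0], [183.0, 77.0], [111.0, 380.0]]
1.25 [[265.0, 134.0], [366.0, 325.0], [197.0, 70.0], [107.0, 355.0]]
```

View pics/s11.png

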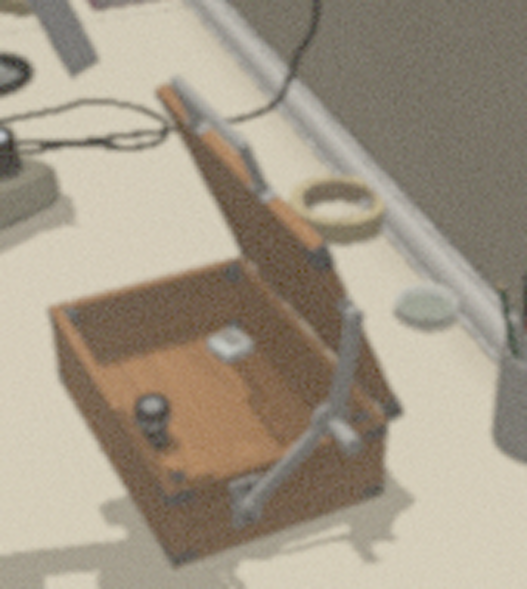

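View pics/t11.png

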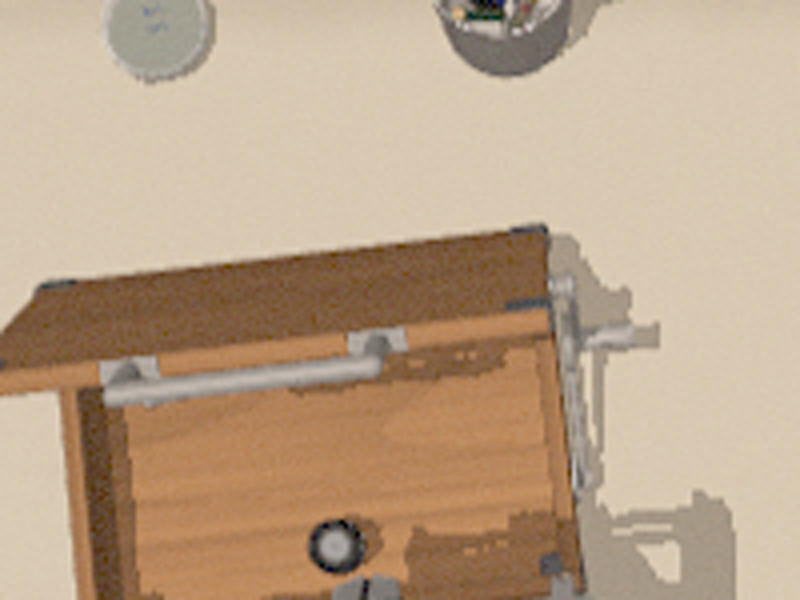

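The lid is at about 1.17 rad, the stay is clearly bent, and the eyepiece is upright. Now I go over and behind the bar, then lower the lid.

Run:
```python
from h import *
a=1.2;A=att(a,-1);t0=1.17
ctrl.goto(lift(t0,a,-.02,-.07),A)
ctrl.movel(lift(t0,a,-.04,-.06),A,speed=.15)
ctrl.movel(lift(t0,a,-.04,.016),A,speed=.15,guard=12)
f0=ctrl.observe()["ft_force"];np.save("f0.npy",f0)
for th in(1.17,1.05,.92,.8):
    a=1.2-.1*(t0-th)
    g=ctrl.movel(lift(th,a,-.013,.016),att(a,-1),speed=.07,guard=15)
    o=ctrl.observe();f=o["ft_force"]-f0
    print(th,g,round(o["time_s"],2),"fx,fz",(f@ex).round(1),f[2].round(1))
    if np.linalg.norm(f)>20: break
shot("side","s12",(190,60,360,250),3.1)
```

```text
1.17 False 37.18 fx,fz 0.3 -1.2
1.05 False 37.71 fx,fz -0.5 -0.2
0.92 False 38.27 fx,fz -0.3 -0.4
0.8 False 38.79 fx,fz -0.1 -0.2
```

View pics/s12.png

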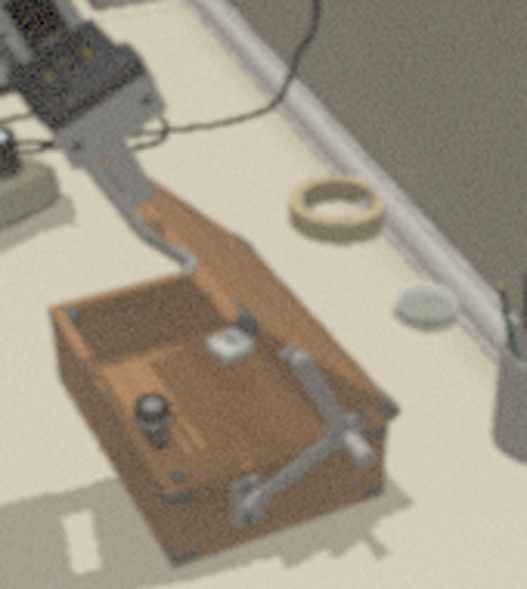

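The lid is coming down with the finger behind the bar, at almost no force. I'll continue.

Run:
```python
from h import *
f0=np.load("f0.npy")
for th in(.68,.56,.44,.34):
    a=1.2-.1*(1.17-th)
    g=ctrl.movel(lift(th,a,-.013,.014),att(a,-1),speed=.06,guard=15)
    o=ctrl.observe();f=o["ft_force"]-f0
    print(th,g,round(o["time_s"],2),"fx,fz",(f@ex).round(1),f[2].round(1))
    if np.linalg.norm(f)>20: break
shot("side","s13",(190,60,360,250),3.1)
```

```text
0.68 False 39.42 fx,fz -0.4 -0.2
0.56 False 40.01 fx,fz -0.0 -0.8
0.44 False 40.6 fx,fz 0.3 0.3
0.34 False 41.12 fx,fz 0.9 -0.4
```

View pics/s13.png

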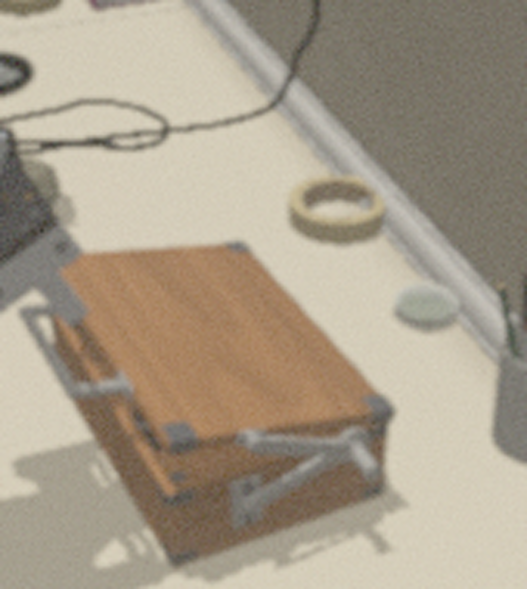

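The lid is now sinking on its own ahead of the finger, at about 0.2 rad. I'll withdraw upward and watch.

Run:
```python
from h import *
p=ctrl.observe()["tool_pos"];z,n=axes(1.12)
ctrl.movel(p-.09*z,speed=.12)
ctrl.wait(1.)
print(ctrl.observe()["time_s"])
s=shot("side","s14",(190,60,360,250),3.1);t=shot("top","t14",(130,100,330,250),4)
ctrl.wait(.5)
s=shot("side","s15",(190,60,360,250),3.1)
a=cv2.imread("pics/s14.png").astype(int);b=cv2.imread("pics/s15.png").astype(int);print(abs(a-b)[150:].mean())
for th in(0,.03,.06,.1,.2):
  print(th,[((proj(s,bar(th)+e*ey)-[190,60])*3.1).round(1).tolist() for e in(-.055,.055)])
```

```text
43.0667
2.4922852379984985
0 [[70.4, 444.2], [23.4, 362.0]]
0.03 [[69.8, 437.0], [22.5, 355.1]]
0.06 [[69.4, 429.7], [21.9, 348.0]]
0.1 [[69.2, 419.8], [21.5, 338.3]]
0.2 [[71.0, 394.1], [22.5, 313.5]]
```

View pics/s15.png

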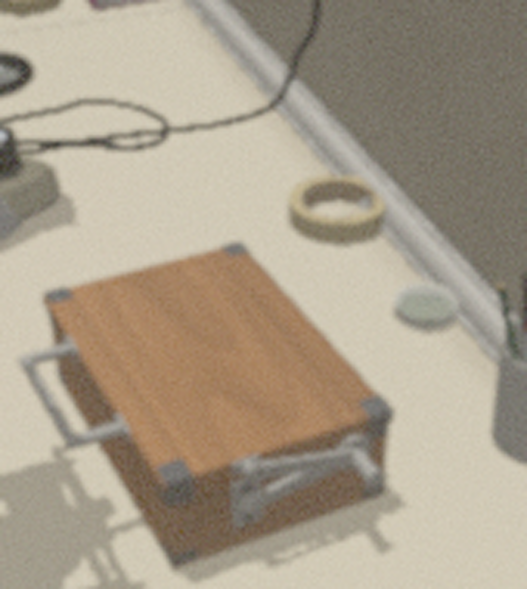

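The lid looks shut, with the bar at crop (70,441) against 444 predicted at 0. I'll compare directly with the initial picture and check the other objects.

Run:
```python
from h import *
ctrl.wait(.3)
s=ctrl.grab_frame("side")["pixels"];s0=cv2.imread("pics/side0.png")[:,:,::-1]
for nm,(x0,y0,x1,y1) in dict(corner=(236,205,262,222),bar=(203,190,225,206),stay=(262,200,315,232),pot=(245,290,275,325),loupe=(290,330,318,362),ref=(280,110,320,140)).items():
    g=lambda i:cv2.cvtColor(np.ascontiguousarray(i[y0:y1,x0:x1]),cv2.COLOR_RGB2GRAY).astype(np.float32)
    print(nm,"shift",np.round(cv2.phaseCorrelate(g(s0),g(s),cv2.createHanningWindow((x1-x0,y1-y0),cv2.CV_32F))[0],2),"diff",abs(g(s)-g(s0)).mean().round(1))
o=ctrl.observe();print(o["time_s"],o["tool_pos"],o["ft_force"].round(2))
```

```text
corner shift [0.45 0.36] diff 3.6
bar shift [-0.14 -0.35] diff 8.5
stay shift [ 0.07 -0.27] diff 3.8
pot shift [-0.07 -0.05] diff 4.3
loupe shift [ 0.19 -0.24] diff 4.9
ref shift [ 0.14 -0.1 ] diff 4.1
44.0667 [0.43524133 0.00564602 0.23419358] [-0.16  0.17 -0.18]
```

All shifts are under 0.5 px, and 0.03 rad of lid angle would show as about 2.3 px, so the lid is shut. The arm is clear. Handing in.

```bash
python3 -c "
from cell import ctrl
ctrl.close_job()"
```

```text
the job is handed in; nothing more can be done
```

The job was handed in at about 44 s of the 72 s allowed; no verdict was reported. The eyepiece is in the case and, by my last checks, the lid is shut.

**What I did**
1. **Lid:** I hooked the bar from below with closed fingers and raised the lid until the stay clicked. The logged force reached about 11.5 N near the start and about 10.5 N at the stop. The pictures showed the stay past straight.
2. **Eyepiece:** I stood it upright about 50 mm in front of the middle of the case. That is 25 mm further forward than the suggested point, to clear the raised lid.
3. **Stay:** I broke it with a push of about 5 N on the peg.
4. **Closing:** I led the lid down from behind the bar, and it sank the last part shut by itself.

**Last checks**
- **Lid:** the bar was within 0.35 px of its starting picture, roughly 0.005 rad against the 0.03 rad allowed.
- **Stay, pot and loupe:** each was within about 0.3 px of its starting picture.
- **Robot:** the arm was clear and the tool force about zero.
- **Eyepiece:** it was upright each time I could see it, last with the lid at about 0.75 rad. It can't be seen with the lid shut.
- **Not measured directly:** the joint angles, the lid's closing speed and any slip of the stay's foot were judged only from the pictures and forces.

**Disagreements**
- The force guard stopped the first lift step early. The reading straight after was about zero, so I took it for a brief spike and carried on.
- Before the peg push, the top view showed the fingertip about 5 mm further out than commanded, so I shifted it in.

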